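# Trim an LED driver with a tuning tool

### The job

The LED driver is out of adjustment: take the plastic tuning tool from its wooden stand, feel its blade into the slot of the trimmer screw down the driver's guide tube, and turn the screw clockwise until the meter needle stands between the two long ticks. Then put the tool back upright in its stand, fully home, and let go. Be gentle: never press or lever hard on the driver with the tool, and leave the solder reel, tape roll and blue bin where they are.

Things in the scene. Friction and masses are not known exactly. Their poses are not given: they have to be found in the camera images.
- tuner: plastic tuning tool, 130 mm long, 30 g, standing blade down in the stand. Origin: centre of the blade's tip; z runs up along the tool. From the tip up: white flat blade, 9.2 mm wide (along x), 2.6 mm thick (y), 6 mm long; white round shaft, 10 mm diameter, from 6 to 58 mm; black square handle from 58 to 130 mm. At the start its x axis is within 6 degrees of the stand's.
- tuner_handle (a point): centre of the tool's black handle, 94 mm above the blade's tip, axes as the tool's. The handle is 16 x 16 mm with flats facing the tool's x and y, 72 mm long; its lower face is the shoulder that rests on the stand.
- stand: fixed light wooden block 60 x 60 x 62 mm tall, origin at the centre of its underside, z up. With the tool home the shoulder rests on the block's top and the blade's tip is 4 mm above the underside. The stand and the solder reel may be on either side of the driver.
- stand_mouth (a point): centre of the mouth of the stand's hole, level with the block's top, 62 mm above the bench. The hole is upright, round, 13 mm wide with a 3 mm chamfer, and goes right through.
- driver: LED driver: fixed grey box 150 (x) x 220 (y) x 50 mm tall, origin at the centre of its underside, z up. On top: on the +y half a square panel meter under a clear cover, 12 mm proud; at x 0, y -60 mm a white round guide tube (27 mm outside, 55 mm tall); beside the tube at x 20 to 70 mm a black terminal block 12 mm tall. More than 20 N between tool and driver damages it.
- tube_mouth (a point): centre of the guide tube's mouth, 105 mm above the bench; axes as the driver's, z up. The mouth is a 45 degree funnel 25 mm wide and 7 mm deep leading into an upright bore of 11.6 mm. In the bore sits the slotted brass trimmer screw; its top is somewhere from 12 to 36 mm below the mouth. This depth differs each time, is not measured and has to be felt.
- screw_region (a point): point on the tube's axis 24 mm below the mouth, the middle of where the screw's top may be; axes as the driver's, it does NOT turn with the screw. The screw's slot is 3.8 mm wide, 4 mm deep, right across the head. At the start its line is within 0.6 rad (34 degrees) either side of the driver's x axis; the exact angle is not measured and has to be felt.
- tube_foot (a point): foot of the guide tube, on its axis, on the box's top. The screw floats on a spring: it yields from 1.8 N on, at 0.6 N/mm, for 3 mm, then is solid. A blade lying across the head pushes it down; when the blade comes over the slot the head springs up around it and the push drops. The screw turns with 0.02 N m and stays where left; it has end stops at needle angles -1 and +1 rad.
- needle (a joint): angle of the meter's black needle (56 mm long, pivot near the meter's -x edge), rad, seen from above, positive counter-clockwise; 0 = along the driver's +x, midway between the two long ticks, which are at -0.17 and +0.17 rad. It turns angle for angle and the same way with the screw. At the start it is at 0.5 to 0.85; turning the screw clockwise (seen from above) lowers it.
- reel: bystander: reel of solder, 60 mm diameter, 46 mm tall, standing on its flange; origin at the centre of its underside
- tape: bystander: roll of yellow tape lying flat, 100 mm outside diameter, 24 mm tall; origin at the centre of its underside
- bin: bystander: open blue parts bin 100 (x) x 150 (y) x 70 mm tall; origin at the centre of its underside
Not all that is in view belongs to the job. Several things look just like the tuner: the one meant starts farthest to the robot's left.

How it is judged:
By the outcome, as a careful person would: the job done as asked, in the order asked, and still so for the second after the job is handed in, with the robot touching nothing.
It also fails if it takes over 72 s, if anything falls off the work surface, if the arm or the gripper's body presses on something with over 40 N, if the wrist force passes 120 N, or if a joint passes its speed limit or range.

### The arm

A 6-joint arm with a two-finger parallel gripper is mounted at the origin on the work surface. World frame = base frame: x ahead of the robot, y to its left, z up, the work surface at z = 0. Lengths are in m, angles in rad, forces in N, time in s.
With the tool pointing down it reaches from about 0.35 to 0.775 m from the base axis. Payload 7.3 kg.
Tool frame: the origin (TCP) lies between the finger pads; the fingertips stand 8 mm ahead of it and the grasp point (between the pads) lies 11 mm behind it (robot.nose_length is the distance from the TCP to the fingertips, in m); z points along the fingers, y is the line along which they close (so a half turn about z gives the same grasp; the last joint's range is limited). The gripper opens to 92 mm and grips with 3 to 60 N. Pads are 19 mm wide; open, the fingers measure 130 mm over their backs; the gripper's body (75 mm by 190 mm) begins 47 mm behind the grasp point.
Start: joints at [0.969, 0.342, 1.524, -0, 1.275, -0.146], TCP at [0.231, 0.471, 0.211] pointing down, gripper open.
Joint ranges: [-2.53, 2.53], [-0.77, 2.02], [0.04, 2.7], [-1, 4.14], [0.28, 2.66], [-3.11, 3.11]. Speed limits (rad/s): [2.57, 2.57, 3.14, 3.14, 3.14, 3.14].

### API

Orientations are given as [roll, pitch, yaw] about the fixed x, y, z axes, in that order (R = Rz(yaw) Ry(pitch) Rx(roll)).
In Python, from cell import robot gives the robot as it stands. The module is installed in compiled form; this text tells all that it offers.
- The arm moves only by the shell command python3 -m jog 'ROWS' [FORCE]. ROWS is JSON, a list that holds one entry, the list of rows, each a list of 5 numbers: the gripper's target within -1 to 1 (fully open at 1, half-way at 0, shut at -1), then the shift along the tool's x, y, z in m, then the turn about the tool's z in rad. A call has 1 to 5 rows; each row is the pose to reach, as a shift and turn from the pose commanded when the call began, along the tool's axes at that moment; what a row does not reach only later rows make up. A row lasts 1/12 s, in which the tool goes at most 41.7 mm and 7.16 degrees, less where a joint would pass 70% of its speed; a pose out of reach is approached as far as the arm can. A call with a gripper value outside its range is refused whole. The fingers move at their own pace and stop on an object; FORCE is the grip in N (left out, the last holds). Time passes only in rows, so rows that repeat a pose let the fingers close. It gives the time, the measured TCP pose, the force, the opening and the grip force at its end, in the units of the state.
- robot.observe(): the state, without advancing time (a new reading comes with each control period).
- robot.read_camera(name): name is "scene" or "side" or "wrist"; returns the picture (420x560x3 uint8, red, green, blue); there is no depth.
- robot.camera_model(name): a dict with "camera_matrix" (3x3 intrinsics, pixels), "dist_coeffs" ([k1, k2, p1, p2, k3] as OpenCV has them; the pictures are not rectified), "position" and "attitude" of the camera in the world; the wrist camera has in their place "mount" (4x4, takes a point from camera to tool coordinates, whose origin is the TCP and whose axes are the flange's). Camera axes: x right, y down, z forward; pixel columns grow to the right and rows downward; lengths in m; the calibration is good to about 2 mm. A picture is of the moment at which its call begins: read the wrist's pose just before it. camera_model takes no time and is no camera call.
- robot.hand_in(): hands the job in; it is judged then, once.
The state is a dict: "time": time; "qpos": joint angles; "qvel": joint speeds; "joint_efforts": joint torques, N m; "tool_pos": TCP position; "tool_rot": TCP orientation; "contact_force": force on the tool from outside, world axes, zero at the start; "torque": the same for the moment, N m; "opening": finger opening in m; "grip_force": force on a finger pad.
Only numpy, scipy, OpenCV 4.12 (cv2) and the standard library are available. Lean on these libraries where they do the work, as an engineer would, in place of code of your own. Each camera call takes 0.05 s, during which the arm holds its last target. There are 200 camera calls.

## Working session

There is one attempt and no reset: what is moved stays moved. The work goes in short steps, Python scripts to look and compute and a shell command to move; the robot and the scene stay as the last step left them, time stands still between calls to the robot, and variables do not carry over. Pictures are saved under pics/ and viewed, at most 10 in all, crops included, and the job is handed in when it is done.

```bash
mkdir -p pics; python3 - <<'E'
from cell import robot
import cv2, numpy as np
np.set_printoptions(precision=4,suppress=True)
o=robot.observe(); print({k:np.round(v,3).tolist() for k,v in o.items()})
ims=[]
for n in ("scene","side","wrist"):
    m=robot.camera_model(n); print(n,{k:np.round(v,4).tolist() for k,v in m.items()})
    im=cv2.cvtColor(robot.read_camera(n),cv2.COLOR_RGB2BGR); cv2.imwrite(f"pics/{n}0.png",im)
E
```

```text
{'time': 0.0, 'qpos': [0.969, 0.343, 1.525, 0.0, 1.275, -0.146], 'qvel': [0.001, -0.001, -0.0, -0.0, 0.002, -0.0], 'joint_efforts': [0.001, -43.124, -24.422, 0.072, 0.056, -0.0], 'tool_pos': [0.231, 0.471, 0.211], 'tool_rot': [-3.14, -0.0, 2.686], 'contact_force': [0.096, 0.414, 0.5], 'torque': [0.041, -0.047, 0.036], 'grip_force': 0.0, 'opening': 0.092}
scene {'camera_matrix': [[537.7528, 0.0, 284.56], [0.0, 537.7528, 211.9207], [0.0, 0.0, 1.0]], 'dist_coeffs': [0.0128, 0.0, 0.0, 0.0, 0.0], 'position': [1.4072, -0.1516, 0.6247], 'attitude': [-2.1102, -0.0091, 1.3868]}
side {'camera_matrix': [[451.2669, 0.0, 281.4866], [0.0, 451.2669, 205.4874], [0.0, 0.0, 1.0]], 'dist_coeffs': [-0.0694, 0.0, 0.0, 0.0, 0.0], 'position': [0.1064, -0.4872, 0.6333], 'attitude': [-2.2356, 0.0038, -0.7497]}
wrist {'camera_matrix': [[341.1089, 0.0, 285.2603], [0.0, 341.1089, 208.8774], [0.0, 0.0, 1.0]], 'dist_coeffs': [-0.0425, 0.0, 0.0, 0.0, 0.0], 'mount': [[0.0004, -0.9538, -0.3005, 0.0833], [1.0, 0.0004, 0.0001, -0.0008], [0.0, -0.3005, 0.9538, -0.1738], [0.0, 0.0, 0.0, 1.0]]}
```

View pics/scene0.png

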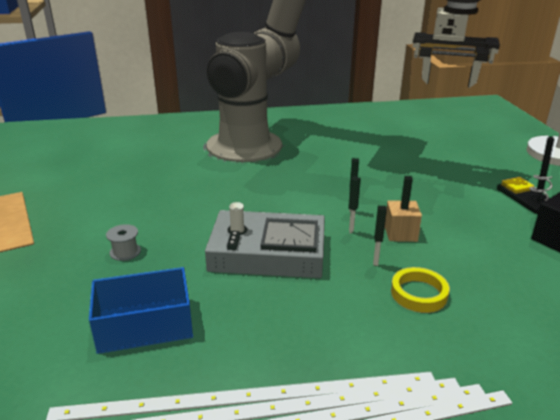

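View pics/side0.png

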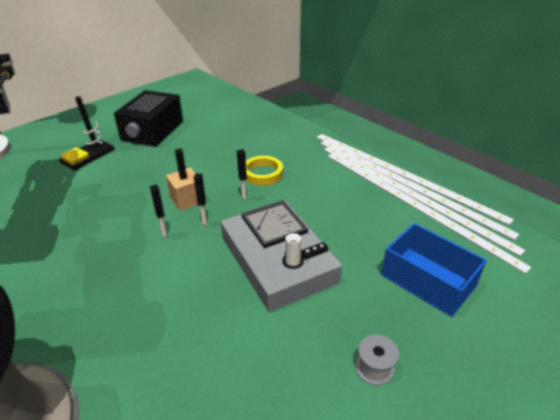

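The scene view shows four tuner lookalikes: three free-standing at (354,175), (353,200) and (379,235), and one in the wooden block at (407,205). The stand one is farthest right in the image, which is the robot's left. The black thing at (545,165) with the yellow sponge is a soldering iron. I'll confirm this in an enlarged crop.

```bash
python3 - <<'E'
import cv2,numpy as np
a=cv2.imread("pics/scene0.png")[140:310,195:455]; b=cv2.imread("pics/side0.png")[130:310,140:350]
cv2.imwrite("pics/ca.png",cv2.resize(a,(780,510),interpolation=cv2.INTER_CUBIC))
cv2.imwrite("pics/cb.png",cv2.resize(b,(630,540),interpolation=cv2.INTER_CUBIC))
E
```

```text
(no output)
```

View pics/ca.png

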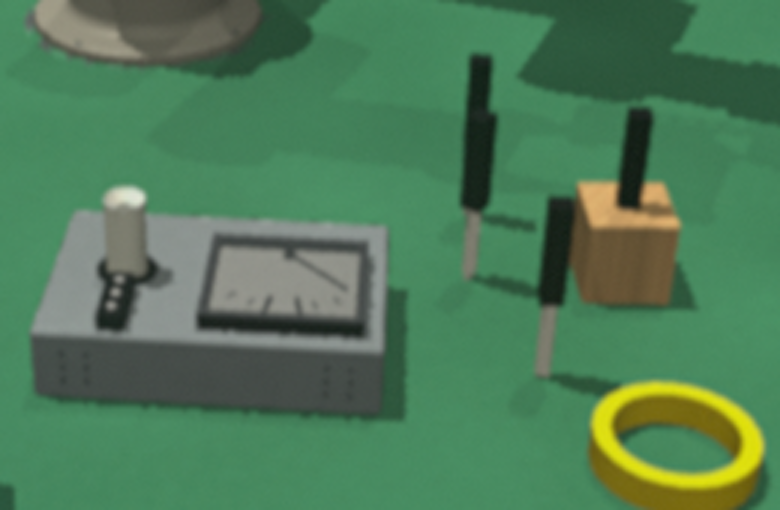

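View pics/cb.png

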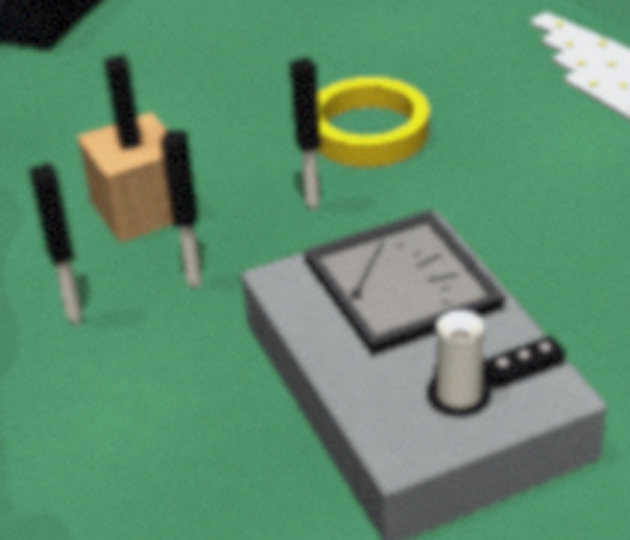

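Both crops confirm it: only the tuner in the wooden block (crop a (637,155), crop b (122,100)) is farthest to the robot's left. The three others stand free nearer the driver. Next I triangulate.

```bash
cat > h.py <<'E'
import numpy as np, cv2
from scipy.spatial.transform import Rotation as Ro
from cell import robot
np.set_printoptions(precision=4,suppress=True)
def cam(n,o=None):
    m=robot.camera_model(n); K=np.array(m["camera_matrix"]); d=np.array(m["dist_coeffs"])
    if n=="wrist":
        M=np.array(m["mount"]); R0=Ro.from_euler("xyz",o["tool_rot"]).as_matrix()
        return K,d,R0@M[:3,:3],R0@M[:3,3]+o["tool_pos"]
    return K,d,Ro.from_euler("xyz",m["attitude"]).as_matrix(),np.array(m["position"])
def ray(c,p):
    K,d,R,t=c; q=cv2.undistortPoints(np.array([[p]],float),K,d)[0,0]
    v=R@[q[0],q[1],1]; return t,v/np.linalg.norm(v)
def tri(*cp):
    A=np.zeros((3,3));b=np.zeros(3);L=[]
    for c,p in cp:
        t,v=ray(c,p);P=np.eye(3)-np.outer(v,v);A+=P;b+=P@t;L.append((t,P))
    x=np.linalg.solve(A,b); return x,max(np.linalg.norm(P@(x-t)) for t,P in L)
def onz(c,p,z):
    t,v=ray(c,p); return t+v*(z-t[2])/v[2]
def proj(c,X):
    K,d,R,t=c; return cv2.projectPoints((R.T@(np.atleast_2d(X)-t).T).T.copy(),np.zeros(3),np.zeros(3),K,d)[0][:,0]
E
python3 - <<'E'
from h import *
s,d=cam("scene"),cam("side")
A=lambda u,v:((u+.5)/3-.5+195,(v+.5)/3-.5+140); B=lambda u,v:((u+.5)/3-.5+140,(v+.5)/3-.5+130)
for n,a,b in [("top",(639,112),(117,61)),("shoulder",(629,205),(130,142)),("tube",(125,196),(460,325)),
 ("d--",(83,212),(388,497)),("d-+",(386,227),(245,275)),("d++",(383,354),(432,212)),("d+-",(35,335),(605,408)),
 ("standfar",(580,183),(80,138)),("s2",(668,184),(80,138)),("s3",(588,226),(112,165)),("s-- ",(580,183),(112,165)),("s++",(680,227),(155,116))]:
    x,e=tri((s,A(*a)),(d,B(*b))); print(n,x,round(e,4))
for p in [(580,183),(668,184),(680,227),(588,226)]: print("st",onz(s,A(*p),.062))
E
```

```text
top [0.5094 0.2709 0.1342] 0.0006
shoulder [0.5103 0.2729 0.0627] 0.0007
tube [ 0.5154 -0.0746  0.1062] 0.0003
d-- [ 0.4326 -0.0997  0.0463] 0.0027
d-+ [0.4896 0.1057 0.0487] 0.0003
d++ [0.6298 0.07   0.0467] 0.0014
d+- [ 0.5741 -0.1397  0.046 ] 0.0004
standfar [0.4727 0.2601 0.0748] 0.0166
s2 [0.4876 0.3095 0.061 ] 0.0015
s3 [0.4917 0.2597 0.0464] 0.0121
s--  [0.4809 0.2486 0.0672] 0.0021
s++ [0.5454 0.2941 0.0619] 0.0014
st [0.4752 0.2498 0.062 ]
st [0.487  0.3107 0.062 ]
st [0.5438 0.2958 0.062 ]
st [0.5321 0.2349 0.062 ]
```

```bash
cat >> h.py <<'E'
def go(xyz,yaw=None):
    "shift along tool axes and turn about tool z to reach TCP xyz / world yaw"
    o=robot.observe(); R=Ro.from_euler("xyz",o["tool_rot"]).as_matrix()
    print("t",round(o["time"],2),"tcp",np.array(o["tool_pos"]),"rot",np.array(o["tool_rot"]),"F",np.array(o["contact_force"]),"T",np.array(o["torque"]),"open",round(o["opening"],4),"grip",round(o["grip_force"],1))
    print("shift",R.T@(np.array(xyz)-o["tool_pos"]), "turn",None if yaw is None else -((yaw-o["tool_rot"][2]+np.pi)%(2*np.pi)-np.pi))
E
python3 - <<'E'
from h import *
s,d=cam("scene"),cam("side")
A=lambda u,v:((u+.5)/3-.5+195,(v+.5)/3-.5+140); B=lambda u,v:((u+.5)/3-.5+140,(v+.5)/3-.5+130)
for p in [(470,277),(543,375)]: print(onz(s,A(*p),0))
for p in [(75,320),(195,284),(314,205)]: print(onz(d,B(*p),0))
go([.510,.272,.20],2.91)
E
```

```text
[0.4882 0.17   0.    ]
[0.6088 0.1832 0.    ]
[0.4043 0.1972 0.    ]
[0.4889 0.1713 0.    ]
[0.6115 0.1857 0.    ]
t 0.15 tcp [0.2309 0.4712 0.2107] rot [-3.1405 -0.0002  2.6858] F [ 0.1151 -0.2362 -0.2945] T [-0.0231 -0.0401  0.0343] open 0.0917 grip 0.0
shift [-0.3383 -0.056   0.0107] turn -0.2241864621453069
```

```bash
python3 -m jog '[[[0,-0.038,-0.006,0.002,0],[0,-0.076,-0.012,0.004,0],[0,-0.114,-0.018,0.006,0],[0,-0.152,-0.024,0.008,0],[0,-0.190,-0.031,0.010,0]]]'
python3 -m jog '[[[0,-0.037,-0.006,0,-0.075],[0,-0.074,-0.012,0,-0.15],[0,-0.111,-0.018,0,-0.224],[0,-0.148,-0.025,0,-0.224],[0,-0.148,-0.025,0,-0.224]]]'
python3 -m jog '[[[0,0,0,0,0],[0,0,0,0,0]]]'
python3 - <<'E'
from h import *
go([.510,.272,.20],2.91)
o=robot.observe(); im=cv2.cvtColor(robot.read_camera("wrist"),cv2.COLOR_RGB2BGR); cv2.imwrite("pics/w1.png",im)
c=cam("wrist",o); print(proj(c,[[.51,.272,.134],[.51,.272,.062],[.4752,.2498,.062],[.487,.3107,.062]]))
E
```

```text
time: 0.57
tool_pos: [0.3891, 0.3588, 0.201]
tool_rot: [-3.141, -0.0, 2.686]
contact_force: [-0.5, 0.7, -0.4]
opening: 0.0629
grip_force: 0.0
time: 0.98
tool_pos: [0.5147, 0.268, 0.2005]
tool_rot: [-3.14, 0.002, 2.905]
contact_force: [-1.1, -0.4, 0.4]
opening: 0.0465
grip_force: 0.0
time: 1.15
tool_pos: [0.5093, 0.2724, 0.2008]
tool_rot: [-3.141, -0.001, 2.909]
contact_force: [-1.4, 0.7, 0.1]
opening: 0.0456
grip_force: 0.0
t 1.15 tcp [0.5093 0.2724 0.2008] rot [-3.1413 -0.0014  2.9091] F [-1.3506  0.7254  0.0667] T [ 0.0368 -0.0221 -0.0025] open 0.0456 grip 0.0
shift [-0.0008 -0.0003  0.0008] turn -0.0008841156909591419
[[285.428  219.7402]
 [285.41   194.7178]
 [253.3769 164.6487]
 [320.5225 161.9429]]
```

View pics/w1.png

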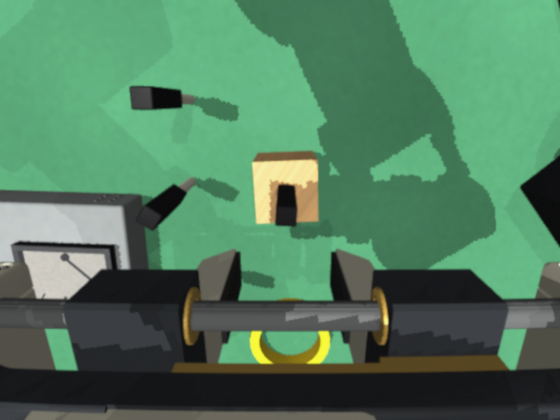

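The wrist view shows the handle's top at (286,218) and the block's far corners at (253,163) and (319,160). All are within 2 px of the prediction, so I descend and grip.

```bash
python3 -m jog '[[[0,0,0,0.035,0],[0,0,0,0.07,0],[0,0,0,0.095,0],[0,0,0,0.110,0],[0,0,0,0.110,0]]]'
python3 -m jog '[[[-0.6,0,0,0,0],[-1,0,0,0,0],[-1,0,0,0,0],[-1,0,0,0,0],[-1,0,0,0,0]]]' 20
python3 -m jog '[[[-1,0,0,0,0],[-1,0,0,0,0],[-1,0,0,0,0],[-1,0,0,0,0]]]' 20
python3 - <<'E'
from h import *
go([.510,.272,.20],2.91)
E
```

```text
time: 1.62
tool_pos: [0.5064, 0.2728, 0.0879]
tool_rot: [-3.138, -0.006, 2.912]
contact_force: [-0.0, 1.0, 0.2]
opening: 0.0459
grip_force: 0.0
time: 2.03
tool_pos: [0.5104, 0.2727, 0.0923]
tool_rot: [3.14, 0.002, 2.91]
contact_force: [-0.2, 0.5, 0.1]
opening: 0.0171
grip_force: 0.0
time: 2.37
tool_pos: [0.5105, 0.2726, 0.0922]
tool_rot: [3.14, 0.001, 2.91]
contact_force: [-0.5, 0.4, 6.0]
opening: 0.0158
grip_force: 20.0
t 2.37 tcp [0.5105 0.2726 0.0922] rot [3.1404 0.0014 2.9096] F [-0.4643  0.3772  5.9965] T [0.1082 0.2148 0.0012] open 0.0158 grip 20.0
shift [ 0.0002 -0.0006 -0.1078] turn -0.0003958948742033286
```

```bash
python3 -m jog '[[[-1,0,0,-0.015,0],[-1,0,0,-0.035,0],[-1,0,0,-0.06,0],[-1,0,0,-0.085,0],[-1,0,0,-0.11,0]]]'
python3 -m jog '[[[-1,0,0,-0.03,0],[-1,0,0,-0.04,0],[-1,0,0,-0.04,0],[-1,0,0,-0.04,0]]]'
python3 - <<'E'
from h import *
go([.5154,-.0746,.230],3.1416-.264)
o=robot.observe(); im=cv2.cvtColor(robot.read_camera("wrist"),cv2.COLOR_RGB2BGR)
for n in("scene","side"):
  cv2.imwrite(f"pics/{n}1.png",cv2.cvtColor(robot.read_camera(n),cv2.COLOR_RGB2BGR))
E
```

```text
time: 2.78
tool_pos: [0.5097, 0.2721, 0.2021]
tool_rot: [-3.141, -0.001, 2.91]
contact_force: [-0.0, 0.4, -0.3]
opening: 0.0161
grip_force: 20.0
time: 3.12
tool_pos: [0.5097, 0.2722, 0.2405]
tool_rot: [-3.141, -0.0, 2.91]
contact_force: [0.3, 0.3, -1.1]
opening: 0.0156
grip_force: 20.0
t 3.12 tcp [0.5097 0.2722 0.2405] rot [-3.1414 -0.0004  2.9097] F [ 0.2811  0.2914 -1.0599] T [-0.004  -0.0129  0.0081] open 0.0156 grip 20.0
shift [-0.0853 -0.3362  0.0105] turn 0.03210332593644738
```

```bash
python3 -m jog '[[[-1,-0.008,-0.03,0,0],[-1,-0.017,-0.068,0,0],[-1,-0.026,-0.106,0,0],[-1,-0.036,-0.144,0,0],[-1,-0.046,-0.182,0,0]]]'
python3 -m jog '[[[-1,-0.009,-0.038,0,-0.12],[-1,-0.018,-0.076,0,-0.24],[-1,-0.027,-0.114,0,-0.36],[-1,-0.035,-0.142,0,-0.48],[-1,-0.039,-0.154,0,-0.6]]]'
python3 -m jog '[[[-1,0,0,0,0],[-1,0,0,0.01,0],[-1,0,0,0.01,0],[-1,0,0,0.01,0]]]'
python3 - <<'E'
from h import *
go([.5154,-.0746,.225],3.1416-.264+.65)
o=robot.observe()
c=[]
for n in("scene","side"):
  im=cv2.cvtColor(robot.read_camera(n),cv2.COLOR_RGB2BGR); cv2.imwrite(f"pics/{n}2.png",im)
  p=proj(cam(n),[.5154,-.0746,.12])[0].astype(int); print(p-[30,40]); q=im[p[1]-40:p[1]+20,p[0]-30:p[0]+30]
  c.append(cv2.resize(q,(400,400),interpolation=cv2.INTER_CUBIC))
cv2.imwrite("pics/h2.png",np.hstack(c))
E
```

```text
time: 3.68
tool_pos: [0.5119, 0.0831, 0.2397]
tool_rot: [-3.141, -0.003, 2.91]
contact_force: [-0.3, -0.1, -0.5]
opening: 0.0157
grip_force: 20.0
time: 4.1
tool_pos: [0.5146, -0.078, 0.2397]
tool_rot: [3.141, -0.003, -2.792]
contact_force: [0.3, -0.1, -0.5]
opening: 0.0164
grip_force: 20.0
time: 4.43
tool_pos: [0.5147, -0.0727, 0.2298]
tool_rot: [3.14, -0.002, -2.796]
contact_force: [-0.0, 0.2, 0.4]
opening: 0.0158
grip_force: 20.0
t 4.43 tcp [ 0.5147 -0.0727  0.2298] rot [ 3.1395 -0.0021 -2.796 ] F [-0.0479  0.1544  0.3629] T [ 0.0486  0.1016 -0.0464] open 0.0158 grip 20.0
shift [ 0.     -0.002   0.0048] turn -0.040458564799589425
[206 158]
[263 192]
```

View pics/h2.png

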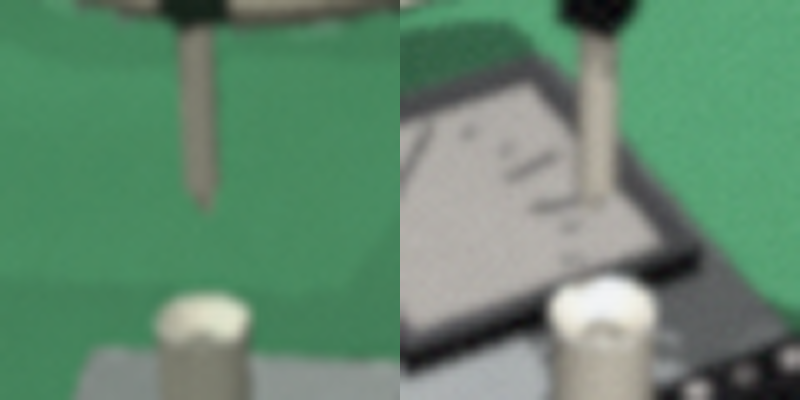

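Scene half: tip at (205,210), mouth centre about (204,318). Side half: tip at (598,203), mouth centre about (602,308). I triangulate both the same way, so the calibration error cancels.

```bash
python3 - <<'E'
from h import *
s,d=cam("scene"),cam("side"); k=60/400
f=lambda p,o:((p[0]+.5)*k-.5+o[0],(p[1]+.5)*k-.5+o[1])
for n,a,b in[("tip",(205,210),(198,203)),("mouth",(204,318),(202,308))]:
  print(n,tri((s,f(a,(206,158))),(d,f(b,(263,192)))))
for z in(.105,):
  print(onz(s,f((204,318),(206,158)),z),onz(d,f((202,308),(263,192)),z))
E
```

```text
tip (array([ 0.5153, -0.0729,  0.141 ]), np.float64(0.0008085617229245193))
mouth (array([ 0.5157, -0.0745,  0.1061]), np.float64(0.0007860793669867673))
[ 0.5146 -0.0751  0.105 ] [ 0.5166 -0.0727  0.105 ]
```

```bash
python3 -m jog '[[[-1,0,-0.0017,0.012,-0.03],[-1,0,-0.0017,0.025,-0.03],[-1,0,-0.0017,0.03,-0.03],[-1,0,-0.0017,0.032,-0.03],[-1,0,-0.0017,0.032,-0.03]]]'
python3 -m jog '[[[-1,0,0,0.003,0],[-1,0,0,0.006,0],[-1,0,0,0.009,0],[-1,0,0,0.011,0],[-1,0,0,0.011,0]]]'
python3 - <<'E'
from h import *
go([.5151,-.0743,.187],3.1416-.264+.65)
E
```

```text
time: 4.95
tool_pos: [0.516, -0.0753, 0.1991]
tool_rot: [3.141, -0.0, -2.765]
contact_force: [-0.9, -0.1, 0.3]
opening: 0.0157
grip_force: 20.0
time: 5.37
tool_pos: [0.5158, -0.0757, 0.1878]
tool_rot: [3.141, -0.001, -2.765]
contact_force: [0.9, -0.1, -0.6]
opening: 0.0156
grip_force: 20.0
t 5.37 tcp [ 0.5158 -0.0757  0.1878] rot [ 3.1411 -0.0005 -2.7655] F [ 0.907  -0.1095 -0.6367] T [ 0.0238  0.0436 -0.0184] open 0.0156 grip 20.0
shift [0.0001 0.0016 0.0008] turn -0.009871312049817504
```

```bash
python3 -m jog '[[[-1,0,0.001,0,0],[-1,0,0.001,0.0015,0],[-1,0,0.001,0.003,0],[-1,0,0.001,0.004,0],[-1,0,0.001,0.004,0]]]'
python3 - <<'E'
from h import *
go([.5151,-.0743,.187],3.1416-.264+.65)
E
```

```text
time: 5.78
tool_pos: [0.5156, -0.0748, 0.184]
tool_rot: [3.141, -0.0, -2.765]
contact_force: [-1.2, 0.2, -0.3]
opening: 0.0158
grip_force: 20.0
t 5.78 tcp [ 0.5156 -0.0748  0.184 ] rot [ 3.1413 -0.0002 -2.7654] F [-1.151   0.1807 -0.2834] T [ 0.1432  0.0464 -0.0223] open 0.0158 grip 20.0
shift [ 0.0002  0.0007 -0.003 ] turn -0.009810497899469084
```

```bash
for i in 1; do python3 -m jog '[[[-1,0,0,0.001,0],[-1,0,0,0.002,0],[-1,0,0,0.003,0],[-1,0,0,0.004,0],[-1,0,0,0.004,0]]]'; done
python3 - <<'E'
from h import *
go([.5151,-.0743,.187],3.1416-.264+.65)
E
```

```text
time: 6.2
tool_pos: [0.5156, -0.0748, 0.18]
tool_rot: [3.141, -0.0, -2.765]
contact_force: [1.0, 0.5, 0.2]
opening: 0.0158
grip_force: 20.0
t 6.2 tcp [ 0.5156 -0.0748  0.18  ] rot [ 3.1413 -0.0001 -2.7653] F [0.9818 0.4782 0.2386] T [ 0.1144  0.0036 -0.0682] open 0.0158 grip 20.0
shift [ 0.0003  0.0007 -0.007 ] turn -0.009759247093452217
```

```bash
cat > s.py <<'E'
from h import *
import sys
F=[];P=[];T=[]
for i in range(int(sys.argv[1]) if len(sys.argv)>1 else 4):
    o=robot.observe();F.append(o["contact_force"]);P.append(o["tool_pos"]);T.append(o["torque"]);robot.read_camera("wrist")
print("t %.2f yaw %.3f"%(o["time"],o["tool_rot"][2]),"P",np.mean(P,0),"F",np.mean(F,0).round(2),"Fz sd",np.std(F,0)[2].round(2),"T",np.mean(T,0).round(3))
E
python3 s.py
python3 -m jog '[[[-1,0,0,0.001,0],[-1,0,0,0.002,0],[-1,0,0,0.003,0],[-1,0,0,0.003,0]]]' | grep -E "contact|pos"; python3 s.py
python3 -m jog '[[[-1,0,0,0.001,0],[-1,0,0,0.002,0],[-1,0,0,0.002,0]]]'| grep -E "contact|pos"; python3 s.py
```

```text
t 6.35 yaw -2.765 P [ 0.5157 -0.0748  0.1801] F [0.55 0.22 0.15] Fz sd 0.3 T [ 0.101  0.018 -0.016]
tool_pos: [0.5157, -0.0748, 0.177]
contact_force: [0.9, 0.8, -0.8]
t 6.88 yaw -2.765 P [ 0.5157 -0.0748  0.1771] F [ 0.34  0.51 -0.51] Fz sd 0.63 T [ 0.164 -0.084  0.015]
tool_pos: [0.5157, -0.0748, 0.175]
contact_force: [0.2, 0.7, -1.5]
t 7.33 yaw -2.765 P [ 0.5157 -0.0748  0.1751] F [ 0.42  0.68 -0.76] Fz sd 0.61 T [ 0.183 -0.145 -0.026]
```

```bash

python3 -m jog '[[[-1,0,0.0005,0.001,0],[-1,0,0.0005,0.002,0],[-1,0,0.0005,0.003,0],[-1,0,0.0005,0.003,0]]]' | grep -E "contact|pos"; python3 s.py
python3 -m jog '[[[-1,0,0,0.001,0],[-1,0,0,0.002,0],[-1,0,0,0.003,0],[-1,0,0,0.003,0]]]'| grep -E "contact|pos"; python3 s.py
```

```text
tool_pos: [0.5155, -0.0744, 0.1721]
contact_force: [0.8, 0.3, -0.3]
t 7.87 yaw -2.765 P [ 0.5155 -0.0744  0.1721] F [ 0.89  0.1  -0.57] Fz sd 0.45 T [ 0.107 -0.19  -0.011]
tool_pos: [0.5155, -0.0744, 0.1691]
contact_force: [0.5, -0.3, -0.5]
t 8.40 yaw -2.765 P [ 0.5155 -0.0744  0.1691] F [ 0.64  0.11 -0.68] Fz sd 0.16 T [ 0.13  -0.211  0.024]
```

```bash

python3 -m jog '[[[-1,0,0,0.001,0],[-1,0,0,0.002,0],[-1,0,0,0.002,0]]]'| grep -E "contact|pos"; python3 s.py
python3 -m jog '[[[-1,0,0,0.001,0],[-1,0,0,0.002,0],[-1,0,0,0.002,0]]]'| grep -E "contact|pos"; python3 s.py
```

```text
tool_pos: [0.5155, -0.0744, 0.1671]
contact_force: [0.9, -0.2, -0.1]
t 8.85 yaw -2.765 P [ 0.5155 -0.0744  0.1671] F [ 0.91 -0.18 -0.52] Fz sd 0.27 T [ 0.063 -0.23   0.002]
tool_pos: [0.5155, -0.0744, 0.1652]
contact_force: [1.0, -0.3, 0.6]
t 9.30 yaw -2.765 P [ 0.5155 -0.0744  0.1652] F [ 0.54 -0.05  0.22] Fz sd 0.79 T [ 0.086 -0.239  0.001]
```

```bash

python3 -m jog '[[[-1,0,0,0.001,0],[-1,0,0,0.002,0],[-1,0,0,0.002,0]]]'| grep -E "contact|pos"; python3 s.py
python3 -m jog '[[[-1,0,0,0.001,0],[-1,0,0,0.0015,0],[-1,0,0,0.0015,0]]]'| grep -E "contact|pos"; python3 s.py
```

```text
tool_pos: [0.5156, -0.0744, 0.1633]
contact_force: [0.4, 0.1, 2.2]
t 9.75 yaw -2.765 P [ 0.5156 -0.0744  0.1633] F [0.7  0.02 2.3 ] Fz sd 0.58 T [ 0.094 -0.126  0.005]
tool_pos: [0.5156, -0.0744, 0.162]
contact_force: [0.8, -0.1, 4.5]
t 10.20 yaw -2.765 P [ 0.5157 -0.0744  0.162 ] F [0.49 0.19 4.87] Fz sd 0.59 T [ 0.1   -0.016 -0.007]
```

```bash

python3 -m jog '[[[-1,0,0,-0.001,0],[-1,0,0,-0.001,0]]]'| grep -E "contact|pos"; python3 s.py
for i in 1; do python3 -m jog '[[[-1,0,0,0,0.04],[-1,0,0,0,0.08],[-1,0,0,0,0.12],[-1,0,0,0,0.15],[-1,0,0,0,0.15]]]'| grep -E "contact|pos"; python3 s.py; done
```

```text
tool_pos: [0.5156, -0.0744, 0.1628]
contact_force: [0.5, -0.4, 3.3]
t 10.57 yaw -2.765 P [ 0.5156 -0.0744  0.1627] F [ 1.13 -0.22  2.96] Fz sd 0.26 T [ 0.067 -0.181 -0.004]
tool_pos: [0.5156, -0.0745, 0.1627]
contact_force: [0.6, -0.6, 2.6]
t 11.18 yaw -2.914 P [ 0.5156 -0.0745  0.1627] F [ 0.94 -0.71  2.58] Fz sd 0.36 T [-0.038 -0.243 -0.   ]
```

```bash

python3 -m jog '[[[-1,0,0,0,0.04],[-1,0,0,0,0.08],[-1,0,0,0,0.12],[-1,0,0,0,0.12]]]'| grep -E "contact"; python3 s.py
python3 -m jog '[[[-1,0,0,0,0.04],[-1,0,0,0,0.08],[-1,0,0,0,0.12],[-1,0,0,0,0.12]]]'| grep -E "contact"; python3 s.py
```

```text
contact_force: [1.1, 0.2, 2.7]
t 11.72 yaw -3.034 P [ 0.5155 -0.0744  0.1627] F [1.34 0.14 2.69] Fz sd 0.17 T [-0.027 -0.257  0.01 ]
contact_force: [1.5, -1.3, 2.8]
t 12.25 yaw 3.129 P [ 0.5155 -0.0745  0.1627] F [ 1.15 -1.06  2.68] Fz sd 0.23 T [-0.217 -0.239  0.016]
```

```bash

python3 -m jog '[[[-1,0,0,0,0.04],[-1,0,0,0,0.08],[-1,0,0,0,0.12],[-1,0,0,0,0.12]]]'| grep -E "contact"; python3 s.py
```

```text
contact_force: [0.1, -1.0, 2.2]
t 12.78 yaw 3.009 P [ 0.5155 -0.0744  0.1627] F [ 0.7  -0.85  2.74] Fz sd 0.51 T [-0.277 -0.246  0.043]
```

```bash

python3 -m jog '[[[-1,0,0,0,0.04],[-1,0,0,0,0.08],[-1,0,0,0,0.12],[-1,0,0,0,0.12]]]'| grep -E "contact"; python3 s.py
python3 -m jog '[[[-1,0,0,0,0.04],[-1,0,0,0,0.08],[-1,0,0,0,0.12],[-1,0,0,0,0.12]]]'| grep -E "contact"; python3 s.py
```

```text
contact_force: [0.8, -0.6, 2.8]
t 13.32 yaw 2.889 P [ 0.5155 -0.0744  0.1627] F [ 1.26 -1.49  2.97] Fz sd 0.31 T [-0.336 -0.263 -0.005]
contact_force: [1.6, -2.0, 2.8]
t 13.85 yaw 2.769 P [ 0.5155 -0.0744  0.1627] F [ 1.12 -1.68  2.92] Fz sd 0.19 T [-0.373 -0.226  0.011]
```

```bash

python3 -m jog '[[[-1,0,-0.0005,0,0.04],[-1,0,-0.0005,0,0.08],[-1,0,-0.0005,0,0.12],[-1,0,-0.0005,0,0.12]]]'| grep -E "contact"; python3 s.py
python3 -m jog '[[[-1,0,0,0,0.04],[-1,0,0,0,0.08],[-1,0,0,0,0.12],[-1,0,0,0,0.12]]]'| grep -E "contact"; python3 s.py
```

```text
contact_force: [1.5, -0.4, 2.4]
t 14.38 yaw 2.649 P [ 0.5154 -0.0746  0.1627] F [ 1.85 -0.04  2.38] Fz sd 0.35 T [-0.066 -0.33  -0.016]
contact_force: [0.8, -0.8, 3.7]
t 14.92 yaw 2.529 P [ 0.5153 -0.0747  0.1627] F [1.25 0.16 3.09] Fz sd 0.41 T [ 0.015 -0.354  0.017]
```

```bash

python3 -m jog '[[[-1,0,0,0,0.04],[-1,0,0,0,0.08],[-1,0,0,0,0.12],[-1,0,0,0,0.12]]]'| grep -E "contact"; python3 s.py
python3 -m jog '[[[-1,0,0,0,0.04],[-1,0,0,0,0.08],[-1,0,0,0,0.12],[-1,0,0,0,0.12]]]'| grep -E "contact"; python3 s.py
```

```text
contact_force: [1.8, 0.5, 3.8]
t 15.45 yaw 2.410 P [ 0.5153 -0.0747  0.1627] F [1.3  0.56 2.73] Fz sd 0.76 T [ 0.099 -0.366  0.009]
contact_force: [0.8, -0.1, 3.1]
t 15.98 yaw 2.289 P [ 0.5153 -0.0748  0.1627] F [1.32 0.53 2.75] Fz sd 0.65 T [ 0.138 -0.341 -0.006]
```

```bash
cat > needle.py <<'E'
from h import *
# pivot triangulated from the first pictures
s,d=cam("scene"),cam("side")
A=lambda u,v:((u+.5)/3-.5+195,(v+.5)/3-.5+140); B=lambda u,v:((u+.5)/3-.5+140,(v+.5)/3-.5+130)
PV,e=tri((s,A(290,254)),(d,B(356,295))); PV[2]=.058
yaw=-.264
def ang(im,c):
    g=cv2.cvtColor(im,cv2.COLOR_BGR2GRAY).astype(np.float32); th=np.arange(-1.15,1.15,.01); out=[]
    for t in th:
        r=np.linspace(.012,.036,40); X=np.c_[PV[0]+r*np.cos(t+yaw),PV[1]+r*np.sin(t+yaw),np.full(40,PV[2])]
        p=proj(c,X).astype(np.float32); out.append(cv2.remap(g,p[None,:,0],p[None,:,1],cv2.INTER_LINEAR).mean())
    out=np.array(out); i=np.argsort(out)[:4]; return [(round(th[k],2),round(float(out[k]))) for k in i],round(float(np.median(out)))
if __name__=="__main__":
    print("pivot",PV,e)
    for n,c in(("scene",s),("side",d)):
        print(n,"start",ang(cv2.imread(f"pics/{n}0.png"),c))
        im=cv2.cvtColor(robot.read_camera(n),cv2.COLOR_RGB2BGR); cv2.imwrite(f"pics/{n}n.png",im); print(n,"now",ang(im,c))
E
python3 needle.py
```

```text
pivot [0.5247 0.0315 0.058 ] 7.2391812577774316e-06
scene start ([(np.float64(0.75), 113), (np.float64(0.74), 113), (np.float64(0.73), 114), (np.float64(0.76), 114)], 145)
scene now ([(np.float64(-0.07), 111), (np.float64(-0.08), 111), (np.float64(-0.06), 111), (np.float64(-0.09), 111)], 148)
side start ([(np.float64(0.81), 123), (np.float64(0.82), 123), (np.float64(0.8), 124), (np.float64(0.83), 124)], 162)
side now ([(np.float64(-0.02), 137), (np.float64(-0.03), 137), (np.float64(-0.01), 137), (np.float64(-0.04), 137)], 172)
```

```bash
python3 - <<'E'
import cv2,numpy as np
a=cv2.imread("pics/scenen.png")[210:260,255:325]; b=cv2.imread("pics/siden.png")[195:255,235:315]
cv2.imwrite("pics/n.png",np.hstack([cv2.resize(x,(400,300),interpolation=cv2.INTER_CUBIC) for x in(a,b)]))
E
```

```text
(no output)
```

View pics/n.png

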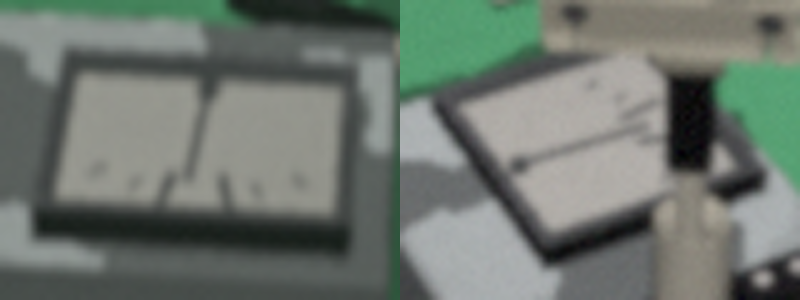

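Scene half: pivot (208,90), needle tip (188,180), long ticks at (165,200) and (227,200). The needle lies between them at about -0.06 rad, so the blade had found the slot and turned the screw. I'll relieve the flank slightly, withdraw straight up, and check the needle again.

```bash

python3 -m jog '[[[-1,0,0,0,-0.04],[-1,0,0,0,-0.07],[-1,0,0,-0.002,-0.07],[-1,0,0,-0.006,-0.07],[-1,0,0,-0.012,-0.07]]]'| grep -E "contact|pos"
python3 -m jog '[[[-1,0,0,-0.01,0],[-1,0,0,-0.025,0],[-1,0,0,-0.04,0],[-1,0,0,-0.055,0],[-1,0,0,-0.068,0]]]'| grep -E "contact|pos"
python3 -m jog '[[[-1,0,0,-0.004,0],[-1,0,0,-0.004,0]]]'| grep -E "contact|pos"
python3 needle.py; python3 -c "
from h import *
go([.5101,.2724,.244],2.91)"
```

```text
tool_pos: [0.5149, -0.0749, 0.1743]
contact_force: [1.9, -1.0, -1.9]
tool_pos: [0.5147, -0.0749, 0.2444]
contact_force: [0.4, 0.4, -0.1]
tool_pos: [0.5154, -0.075, 0.2482]
contact_force: [-0.5, 0.2, -0.9]
pivot [0.5247 0.0315 0.058 ] 7.2391812577774316e-06
scene start ([(np.float64(0.75), 113), (np.float64(0.74), 113), (np.float64(0.73), 114), (np.float64(0.76), 114)], 145)
scene now ([(np.float64(-0.07), 109), (np.float64(-0.08), 109), (np.float64(-0.09), 110), (np.float64(-0.06), 110)], 146)
side start ([(np.float64(0.81), 123), (np.float64(0.82), 123), (np.float64(0.8), 124), (np.float64(0.83), 124)], 162)
side now ([(np.float64(-0.02), 135), (np.float64(-0.03), 135), (np.float64(-0.01), 135), (np.float64(-0.04), 135)], 168)
t 17.23 tcp [ 0.5147 -0.0747  0.2463] rot [-3.141  -0.0011  2.3577] F [-1.1594  0.4444 -0.438 ] T [-0.0532  0.0011 -0.007 ] open 0.0157 grip 20.0
shift [0.2484 0.2426 0.0024] turn -0.5523064674758205
```

```bash

python3 -m jog '[[[-1,0.02,0.02,0,0],[-1,0.047,0.046,0,0],[-1,0.075,0.073,0,0],[-1,0.102,0.1,0,0],[-1,0.13,0.127,0,0]]]'| grep -E "contact|pos"
python3 -m jog '[[[-1,0.028,0.027,0,-0.11],[-1,0.056,0.054,0,-0.22],[-1,0.084,0.082,0,-0.33],[-1,0.106,0.104,0,-0.44],[-1,0.118,0.1155,0,-0.552]]]'| grep -E "contact|pos"
python3 -m jog '[[[-1,0,0,0,0],[-1,0,0,0.02,0],[-1,0,0,0.02,0],[-1,0,0,0.02,0]]]'| grep -E "contact|pos"
python3 - <<'E'
from h import *
go([.5101,.2724,.244],2.91)
c=[]
for n in("scene","side"):
  im=cv2.cvtColor(robot.read_camera(n),cv2.COLOR_RGB2BGR); cv2.imwrite(f"pics/{n}3.png",im)
  p=proj(cam(n),[.510,.2725,.09])[0].astype(int); print(p-[30,40]); q=im[p[1]-40:p[1]+20,p[0]-30:p[0]+30]
  c.append(cv2.resize(q,(400,400),interpolation=cv2.INTER_CUBIC))
cv2.imwrite("pics/h3.png",np.hstack(c))
E
```

```text
tool_pos: [0.512, 0.1083, 0.2457]
contact_force: [-0.5, -0.7, -0.2]
tool_pos: [0.5095, 0.2754, 0.2453]
contact_force: [-0.4, -0.3, -0.8]
tool_pos: [0.51, 0.2709, 0.2253]
contact_force: [0.6, -0.2, 0.2]
t 18.4 tcp [0.51   0.2709 0.2253] rot [-3.1391 -0.0033  2.9077] F [ 0.6065 -0.1951  0.2169] T [0.0192 0.03   0.036 ] open 0.0161 grip 20.0
shift [ 0.0003  0.0015 -0.0187] turn -0.002279979375938268
[375 156]
[151 127]
```

View pics/h3.png

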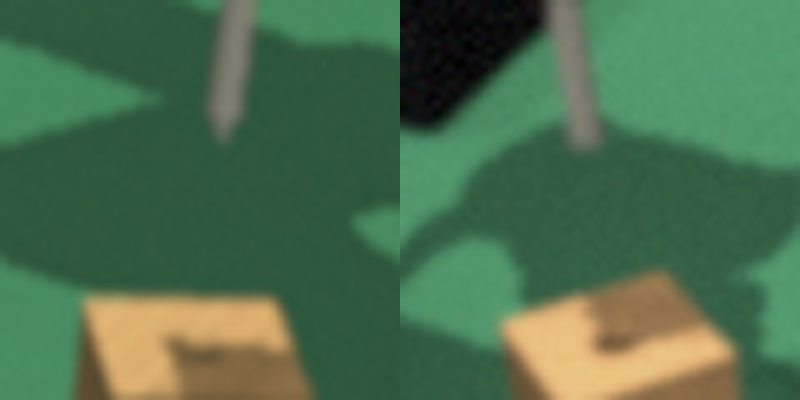

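Tip at scene (224,142) and side (586,150). The hole shows in the side half at about (615,342), and the block's far corners in the scene half at (82,298) and (275,297).

```bash
python3 - <<'E'
from h import *
s,d=cam("scene"),cam("side"); k=60/400
f=lambda p,o:((p[0]+.5)*k-.5+o[0],(p[1]+.5)*k-.5+o[1])
print("tip",tri((s,f((224,142),(375,156))),(d,f((186,150),(151,127)))))
print("hole side",onz(d,f((215,342),(151,127)),.062))
for p in((100,325),(263,272),(338,353)): print("side corner",onz(d,f(p,(151,127)),.062))
for p in((82,298),(275,297)): print("scene corner",onz(s,f(p,(375,156)),.062))
go([.5101,.2724,.154],2.91)
E
```

```text
tip (array([0.5101, 0.2719, 0.1353]), np.float64(0.0011043320322553678))
hole side [0.5089 0.2723 0.062 ]
side corner [0.4859 0.308  0.062 ]
side corner [0.5447 0.2971 0.062 ]
side corner [0.5353 0.2384 0.062 ]
scene corner [0.4732 0.248  0.062 ]
scene corner [0.4829 0.309  0.062 ]
t 18.5 tcp [0.5111 0.2712 0.2271] rot [-3.1415 -0.0001  2.9079] F [ 0.7071  0.0292 -0.3306] T [ 0.0872  0.0799 -0.016 ] open 0.0159 grip 20.0
shift [0.0012 0.0009 0.0731] turn -0.00207560800119877
```

```bash

python3 -m jog '[[[-1,0.001,0.001,0.02,0],[-1,0.001,0.001,0.04,0],[-1,0.001,0.001,0.058,0],[-1,0.001,0.001,0.06,0],[-1,0.001,0.001,0.06,0]]]'| grep -E "contact|pos"
python3 -m jog '[[[-1,0,0,0.005,0],[-1,0,0,0.01,0],[-1,0,0,0.015,0],[-1,0,0,0.02,0],[-1,0,0,0.02,0]]]'| grep -E "contact|pos"; python3 s.py 2
```

```text
tool_pos: [0.51, 0.2726, 0.1667]
contact_force: [-0.1, 0.8, -1.0]
tool_pos: [0.5096, 0.273, 0.1458]
contact_force: [0.3, 0.3, -1.2]
t 19.38 yaw 2.910 P [0.5097 0.2731 0.146 ] F [ 0.13 -0.04 -0.89] Fz sd 0.35 T [ 0.004 -0.012 -0.02 ]
```

```bash

python3 -m jog '[[[-1,0,-0.0004,0.01,0],[-1,0,-0.0004,0.02,0],[-1,0,-0.0004,0.03,0],[-1,0,-0.0004,0.04,0],[-1,0,-0.0004,0.045,0]]]'| grep -E "contact|pos"
python3 -m jog '[[[-1,0,0,0.002,0],[-1,0,0,0.004,0],[-1,0,0,0.006,0],[-1,0,0,0.006,0]]]'| grep -E "contact|pos"; python3 s.py 3
```

```text
tool_pos: [0.5091, 0.2725, 0.0995]
contact_force: [-0.1, -0.5, -0.2]
tool_pos: [0.5101, 0.2728, 0.0957]
contact_force: [-1.1, -1.0, -0.5]
t 20.28 yaw 2.910 P [0.5102 0.2729 0.0959] F [-0.56 -0.3  -0.36] Fz sd 0.53 T [0.035 0.014 0.022]
```

```bash

python3 -m jog '[[[-1,0,0,0.001,0],[-1,0,0,0.002,0],[-1,0,0,0.003,0],[-1,0,0,0.003,0]]]'| grep -E "contact|pos"; python3 s.py 3
python3 -m jog '[[[-1,0,0,0.001,0],[-1,0,0,0.001,0]]]'| grep -E "contact|pos"; python3 s.py 3
```

```text
tool_pos: [0.5099, 0.2728, 0.0926]
contact_force: [-0.1, 0.1, -1.0]
t 20.77 yaw 2.910 P [0.5099 0.2728 0.0926] F [ 0.2  -0.03 -0.75] Fz sd 0.69 T [ 0.046 -0.005  0.005]
tool_pos: [0.5102, 0.2729, 0.0923]
contact_force: [-0.6, -1.2, 3.1]
t 21.08 yaw 2.910 P [0.5102 0.2729 0.0923] F [-0.59 -0.85  3.47] Fz sd 0.3 T [-0.064  0.194  0.004]
```

The shoulder touches at TCP z 0.0923, the same height as at the pick-up, so the tool is home. I release and lift.

```bash

python3 -m jog '[[[-0.5,0,0,0,0],[-0.2,0,0,0,0],[0,0,0,0,0],[0,0,0,0,0],[0,0,0,0,0]]]'| grep -E "contact|pos|open"
python3 -m jog '[[[0,0,0,-0.015,0],[0,0,0,-0.045,0],[0,0,0,-0.08,0],[0,0,0,-0.115,0],[0,0,0,-0.13,0]]]'| grep -E "contact|pos"
python3 -m jog '[[[0,0,0,-0.02,0],[0,0,0,-0.02,0],[0,0,0,-0.02,0]]]'| grep -E "contact|pos"
python3 needle.py | grep now
python3 - <<'E'
import cv2,numpy as np
a=cv2.imread("pics/scenen.png")[160:310,195:455]; b=cv2.imread("pics/siden.png")[130:310,140:350]
cv2.imwrite("pics/f.png",np.hstack([cv2.resize(a,(450,360),interpolation=cv2.INTER_CUBIC),cv2.resize(b,(350,360),interpolation=cv2.INTER_CUBIC)]))
E
```

```text
tool_pos: [0.5099, 0.2728, 0.0915]
contact_force: [0.2, -0.3, 0.8]
opening: 0.0437
tool_pos: [0.5115, 0.2734, 0.2266]
contact_force: [0.2, 0.7, 0.4]
tool_pos: [0.5103, 0.2729, 0.2423]
contact_force: [-0.3, 0.7, -0.9]
scene now ([(np.float64(-0.07), 110), (np.float64(-0.08), 110), (np.float64(-0.06), 111), (np.float64(-0.09), 111)], 147)
side now ([(np.float64(-0.02), 131), (np.float64(-0.01), 131), (np.float64(-0.03), 131), (np.float64(0.0), 131)], 165)
```

View pics/f.png

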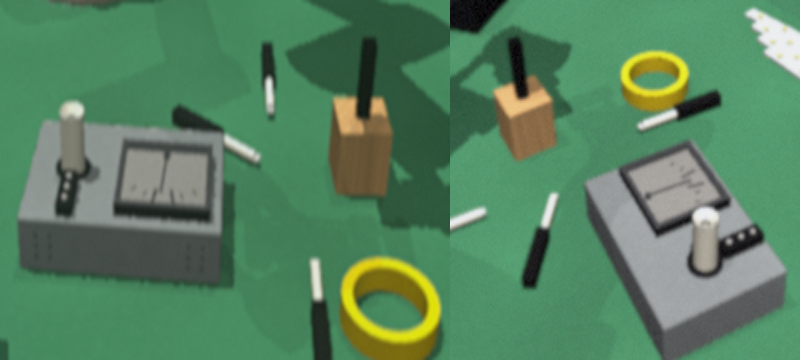

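The tuner stands upright and home in the block (365,75 in the left half), and the needle is between the ticks. The three lookalikes, which stood balanced on their tips, have toppled. I check that the tape, reel and bin haven't moved.

```bash
python3 - <<'E'
import cv2,numpy as np
from h import *
for n in("scene","side"):
  for f in("0","1","2","3","n"):
    im=cv2.imread(f"pics/{n}{f}.png")
    if im is None: continue
    h=cv2.cvtColor(im,cv2.COLOR_BGR2HSV); r=[]
    yb=(slice(255,320),slice(380,460)) if n=="scene" else (slice(145,195),slice(240,295))
    bb=(slice(260,355),slice(80,205)) if n=="scene" else (slice(215,320),slice(370,500))
    rr=(slice(220,265),slice(100,145)) if n=="scene" else (slice(330,390),slice(350,405))
    for sl,lo,hi in((yb,(22,150,60),(35,255,255)),(bb,(105,150,40),(130,255,255)),(rr,(0,0,0),(179,60,255))):
      m=cv2.inRange(h[sl],lo,hi); y,x=np.nonzero(m); r+=[round(x.mean(),2),round(y.mean(),2),len(x)]
    print(n,f,r)
E
```

```text
scene 0 [np.float64(39.67), np.float64(34.3), 1594, np.float64(60.56), np.float64(49.68), 6712, np.float64(23.08), np.float64(21.96), 916]
scene 1 [np.float64(39.71), np.float64(34.31), 1594, np.float64(60.59), np.float64(49.67), 6709, np.float64(23.07), np.float64(21.95), 916]
scene 2 [np.float64(39.73), np.float64(34.33), 1587, np.float64(60.57), np.float64(49.7), 6717, np.float64(23.07), np.float64(21.94), 914]
scene 3 [np.float64(39.73), np.float64(34.3), 1593, np.float64(60.58), np.float64(49.7), 6715, np.float64(23.08), np.float64(21.96), 915]
scene n [np.float64(39.7), np.float64(34.3), 1596, np.float64(60.57), np.float64(49.66), 6707, np.float64(23.05), np.float64(21.94), 912]
side 0 [np.float64(23.11), np.float64(24.9), 733, np.float64(62.36), np.float64(52.83), 5593, np.float64(26.45), np.float64(29.34), 1721]
side 1 [np.float64(22.42), np.float64(25.05), 768, np.float64(62.4), np.float64(52.83), 5586, np.float64(26.48), np.float64(29.36), 1722]
side 2 [np.float64(21.47), np.float64(25.41), 725, np.float64(62.4), np.float64(52.82), 5589, np.float64(26.47), np.float64(29.38), 1721]
side 3 [np.float64(22.52), np.float64(25.04), 768, np.float64(62.39), np.float64(52.82), 5585, np.float64(26.46), np.float64(29.37), 1719]
side n [np.float64(22.43), np.float64(25.03), 773, np.float64(62.37), np.float64(52.81), 5589, np.float64(26.47), np.float64(29.35), 1721]
```

The bystanders haven't moved (the tape's slight change in the side view comes from what was in front of it), so I hand in.

```bash
python3 -c "
from cell import robot
print(robot.hand_in())"
```

```text
the job is handed in; nothing more can be done
None
```

The job is handed in: the needle stands between the long ticks (about -0.05 rad), the tuner is back upright and home in its stand with the gripper clear, and the reel, tape and bin did not move; the three free-standing lookalikes toppled during the run, though no planned move went near them and I did not see the cause.

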